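# Clip the sample tube into the rotator and start it

### The arm

A 6-joint arm with a two-finger parallel gripper is mounted at the origin on the work surface. World frame = base frame: x ahead of the robot, y to its left, z up, the work surface at z = 0. Lengths are in m, angles in degrees, forces in N, time in s.
With the tool pointing down it reaches from about 0.275 to 0.775 m from the base axis. Payload 14.6 kg.
Tool frame: the origin (TCP) lies between the finger pads; the fingertips stand 19 mm ahead of it and the grasp point (between the pads) is the TCP; z points along the fingers, y is the line along which they close (so a half turn about z gives the same grasp; the last joint's range is limited). The gripper opens to 85 mm and grips with 20 to 120 N. Pads are 22 mm wide; open, the fingers measure 114 mm over their backs; the gripper's body (76 mm by 85 mm) begins 54 mm behind the grasp point. The pads swing forward as they close: fully open they stand 13 mm farther back than shut.
Start: joints at [-74.158, 15.075, -2.767, 72.158, 0, 81.102], TCP at [0.22, -0.477, 0.25] pointing down, gripper open.
Joint ranges: [-151.79, 151.79], [-50.71, 97.33], [-67.44, 78.34], [-121.81, 120.89], [-77.56, 73.72], [-180, 180]. Speed limits (degrees/s): [108.29, 108.29, 147.25, 159.86, 180, 180].

### API

Orientations are given as [roll, pitch, yaw] about the fixed x, y, z axes, in that order (R = Rz(yaw) Ry(pitch) Rx(roll)).
In Python, from cell import r gives the robot as it stands.
- The arm moves only by the shell command python3 -m pendant 'ROWS' [FORCE]. ROWS is JSON, a list of rows, each a list of 3 entries, a list of its own where there are three numbers: the turn, a rotation vector about the tool's x, y, z in rad, then the shift along the tool's x, y, z in m, then the finger opening in m, from 0 to 0.0854. A call has 1 to 20 rows; each row shifts and turns the commanded pose from where the row before left it, along the tool's axes as they then stand; what a row does not reach is not made up. A row lasts 1/10 s, in which the tool goes at most 50 mm and 8.59 degrees, less where a joint would pass 70% of its speed; a pose out of reach is approached as far as the arm can. A call with a gripper value outside its range is refused whole. The fingers move at their own pace and stop on an object; FORCE is the grip in N (left out, the last holds). Time passes only in rows, so rows that do not move let the fingers close. It gives the time, the measured TCP pose, the force, the opening and the grip force at its end, in the units of the state.
- r.get_state(): the state, without advancing time (a new reading comes with each control period).
- r.get_image(name): name is "scene" or "top" or "wrist"; returns the picture (400x640x3 uint8, red, green, blue); there is no depth.
- r.get_calibration(name): a dict with "fov_y" (degrees; the focal length in pixels is half the picture's height over the tangent of half this angle, whatever the lens; pixels are square), "cx", "cy" (the principal point, pixels), "dist" ([k1, k2, p1, p2, k3] as OpenCV has them; the pictures are not rectified), "rvec" (rotation vector, rad) and "tvec" (3), from world to camera coordinates, as OpenCV has them. Camera axes: x right, y down, z forward; pixel columns grow to the right and rows downward; lengths in m; the calibration is good to about 2 mm. A picture is of the moment at which its call begins: read the wrist's pose just before it. get_calibration takes no time and is no camera call; for the wrist camera it gives the pose at the moment of the call.
- r.sign_off(): hands the job in; it is judged then, once.
The state is a dict: "time_s": time; "qpos": joint angles; "qd": joint speeds; "joint_efforts": joint torques, N m; "tool_pos": TCP position; "tool_rot": TCP orientation; "force": force on the tool from outside, world axes, zero at the start; "wrist_torque": the same for the moment, N m; "finger_gap": finger opening in m; "finger_force": force on a finger pad.
Only numpy, scipy, OpenCV 4.12 (cv2) and the standard library are available. Lean on these libraries where they do the work, as an engineer would, in place of code of your own. Each camera call takes 0.05 s, during which the arm holds its last target. There are 200 camera calls.

### The job

Load the tube with the orange cap into the empty clip of the tube rotator: lay it centrally along the clip's open mouth and let go of it, then press it down past the sprung jaw until it has snapped in under the jaw and you feel tube and clip stop firmly (the clip itself may sink a little first). Then press the green START key firmly until it takes (it hardly moves, so go by feel), without leaning hard on the tube or the key, without touching the red STOP key and leaving everything else where it is.

Things in the scene. Friction and masses are not known exactly. Their poses are not given: they have to be found in the camera images.
- sample_tube_mid (a point): 50 ml tube with an ORANGE cap, about 60 g, lying down; point on its axis, half-way along. 115 mm long, body 29 mm in diameter, cap 34 mm. x runs along the tube to the cap: cap +42 to +57 mm, plain body -43 to +42 mm, tapering to -57 mm. Starts in one groove of the cradle, axis 30 mm above the bench, free to grasp across its middle from above. Either way round is right in the clip.
- spare_tube_mid (a point): another tube of the same size with a BLUE cap, in the cradle's other groove, 90 mm beside the sample tube (same axes). Not to be used: it stays where it is.
- balance_tube_mid (a point): a third tube of the same size with a GREEN cap, already clipped into the rotator's other clip, 110 mm beside the empty one (same axes). It stays in its clip.
- clip_seat (a point): where the tube's mid-point lies when the tube is home in the EMPTY fork clip (either place on the paddle), 22.5 mm above the clip's foot. x: along the seated tube, level, within 0.25 rad of the robot's x; z up; +y: the sprung jaw's side. A tube lowered into the mouth and let go rests on the jaw's noses with its axis 22 mm above this point, 3 mm to the -y side; it goes down 22 mm in the clip.
- clip_jaw (a joint): the empty clip's orange sprung jaw, rad: 0 closed, about 0.2 as the tube passes, then it springs back. Its two fingers (one per fork) reach in to y = +9 mm, 13 mm above the seat point, leaving a 24 mm mouth for the 29 mm tube; ramps rise outward to y = +22 mm, 26 mm up. A push of 10 to 20 N opens it, then it drops and rises again on the floor (9 N there is firm). Over 50 N breaks the clip.
- key_start: green START key of the rotator's membrane keypad, a round pad 20 mm across standing 4 mm proud of a panel that slopes 20 degrees towards the robot. z: the panel's outward normal; the key's face is at z = 3 mm. Next to no travel (1 mm, hard: 1 N to 7 N, then solid): it takes at 5 N held for 0.1 s; over 40 N spoils it. The drive starts only after a countdown: nothing turns during the job.
- key_stop: the red STOP key, the same as the green one, 60 mm from it on the same panel (towards the paddle). Not to be touched.
- rotator: tube rotator fixed to the bench; origin under the middle of its base (180 mm in x, 420 mm in y); front faces -x. Drive housing with the keypad on top at its +y end, 120 mm wide, up to 155 mm high; bearing post at its -y end, 122 mm high; between them the aluminium paddle, roughly 10 cm above the bench, with two clips 110 mm apart.
- cradle: orange tube cradle fixed on the bench, 100 by 150 mm; origin under its middle. Two grooves run along its x at y = -45 and +45 mm, made by two notched ribs at x = -32 and +32 mm (6 mm thick, tops 32 mm above the bench); between the ribs the base plate is 4 mm thick.
- wash_bottle: teal bottle 68 mm across and 160 mm high, a bystander; origin at its foot
- reagent_bottle: amber bottle with a blue cap, 80 mm across and 140 mm high, a bystander; origin at its foot
- media_jar: glass jar with a red lid, 70 mm across and 90 mm high, a bystander; origin at its foot
- marker: black marker pen 125 mm long lying on the bench, a bystander
- clip: the empty clip, origin at its foot, axes as clip_seat. Its stems plug into rubber in the paddle: it may stand proud by an unknown 0 to 9 mm and sinks that far when pushed with about 7 N. Two black forks 8 mm wide at x = -24 and +24 mm, 40 mm free between; each has a floor and a fixed tine (inner face y = -15 mm, top 51 mm above the foot). No room for fingers beside a seated tube: press from above.

How it is judged:
By the outcome, as a careful person would: the job done as asked, in the order asked, and still so for the second after the job is handed in, with the robot touching nothing.
It also fails if it takes over 50 s, if anything falls off the work surface, if the arm or the gripper's body presses on something with over 40 N, if the wrist force passes 120 N, or if a joint passes its speed limit or range.

## Working session

There is one attempt and no reset: what is moved stays moved. The work goes in short steps, Python scripts to look and compute and a shell command to move; the robot and the scene stay as the last step left them, time stands still between calls to the robot, and variables do not carry over. Pictures are saved under pics/ and viewed, at most 12 in all, crops included, and the job is handed in when it is done.

```bash
mkdir -p pics; ls
python3 - <<'E'
from cell import r
import cv2
s=r.get_state(); print({k:s[k] for k in('time_s','tool_pos','tool_rot','force','finger_gap')})
for n in("scene","top"):
    im=r.get_image(n); cv2.imwrite(f"pics/{n}0.png",im[:,:,::-1]); print(n,r.get_calibration(n))
E
```

```text
pics
{'time_s': 0.0, 'tool_pos': array([ 0.21963975, -0.47655583,  0.2498221 ]), 'tool_rot': array([-1.79939868e+02, -1.15282532e-02,  2.47404336e+01]), 'force': array([0.76302296, 0.06943961, 0.02830564]), 'finger_gap': 0.08542550102783592}
scene {'fov_y': 45.894772350003805, 'cx': 320.33459940752437, 'cy': 195.48445060752505, 'dist': array([-0.09990576,  0.        ,  0.        ,  0.        ,  0.        ]), 'rvec': array([ 0.62309046,  2.4512864 , -1.39889422]), 'tvec': array([ 0.45194028, -0.05752808,  1.73111955])}
top {'fov_y': 45.7339630759924, 'cx': 318.93665076550235, 'cy': 204.57632683147025, 'dist': array([0.0186097, 0.       , 0.       , 0.       , 0.       ]), 'rvec': array([ 2.14708574, -2.09675816,  0.17205179]), 'tvec': array([0.04379814, 0.56581776, 1.20813401])}
```

View pics/scene0.png

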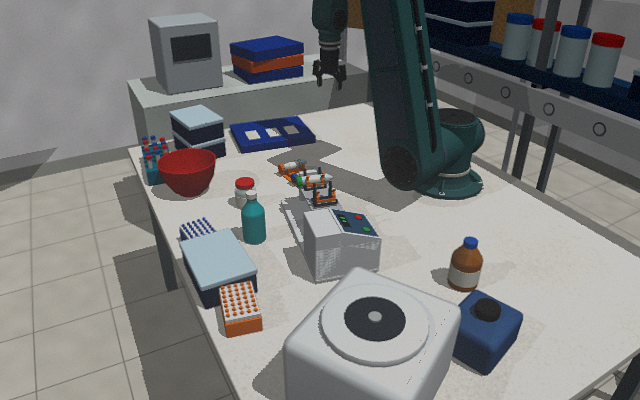

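View pics/top0.png

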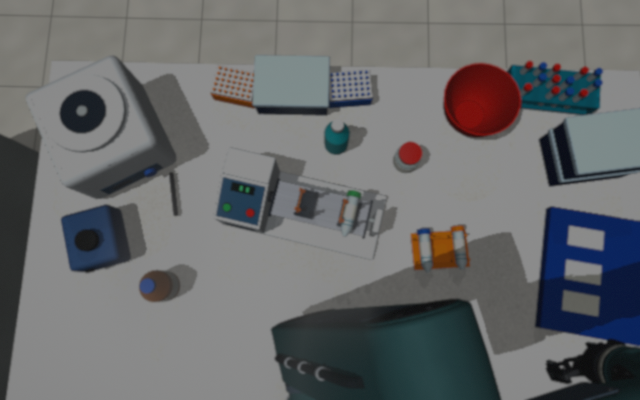

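The top view shows the cradle at about (440,248), with the blue-capped tube at x≈425 and the orange-capped one at x≈459. The rotator spans (220–385, 150–260): keys at (227,207) green and (250,213) red, empty clip near (305,203), green-capped tube near (350,213).

```bash
cat > h.py <<'E'
import numpy as np, cv2
def cam(c,h=400):
    f=h/2/np.tan(np.radians(c['fov_y'])/2)
    K=np.array([[f,0,c['cx']],[0,f,c['cy']],[0,0,1]])
    return K,np.array(c['dist']),cv2.Rodrigues(np.array(c['rvec']))[0],np.array(c['tvec'])
def ray(c,uv):
    K,d,R,t=cam(c)
    p=cv2.undistortPoints(np.array([[uv]],float),K,d)[0,0]
    return -R.T@t, R.T@np.array([p[0],p[1],1])
def onplane(c,uv,z):
    o,d=ray(c,uv); return o+d*(z-o[2])/d[2]
def proj(c,P):
    K,d,R,t=cam(c); return cv2.projectPoints(np.array(P,float).reshape(-1,3),R,t,K,d)[0][:,0]
def tri(c1,u1,c2,u2):
    o1,d1=ray(c1,u1);o2,d2=ray(c2,u2)
    s=np.linalg.lstsq(np.c_[d1,-d2],o2-o1,rcond=None)[0]
    a,b=o1+d1*s[0],o2+d2*s[1]; return (a+b)/2,np.linalg.norm(a-b)
E
python3 - <<'E'
from cell import r
from h import *
c=r.get_calibration("top")
for n,uv,z in [("green",(227,207),.14),("red",(250,213),.13),("clip",(305,203),.12),("bal",(350,213),.12),("ocap",(459,230),.03),("otail",(461,266),.03),("bcap",(424,230),.03),("wash",(337,135),.1),("jar",(410,153),.09),("reag",(150,286),.14)]:
    print(n,onplane(c,uv,z).round(3))
im=cv2.imread("pics/top0.png")
cv2.imwrite("pics/topc.png",cv2.resize(im[140:280,205:480],None,fx=2.9,fy=2.9,interpolation=cv2.INTER_CUBIC))
E
```

```text
green [0.537 0.282 0.14 ]
red [0.525 0.226 0.13 ]
clip [0.555 0.091 0.12 ]
bal [ 0.533 -0.022  0.12 ]
ocap [ 0.508 -0.316  0.03 ]
otail [ 0.413 -0.319  0.03 ]
bcap [ 0.506 -0.224  0.03 ]
wash [0.742 0.014 0.1  ]
jar [ 0.7   -0.178  0.09 ]
reag [0.342 0.455 0.14 ]
```

View pics/topc.png

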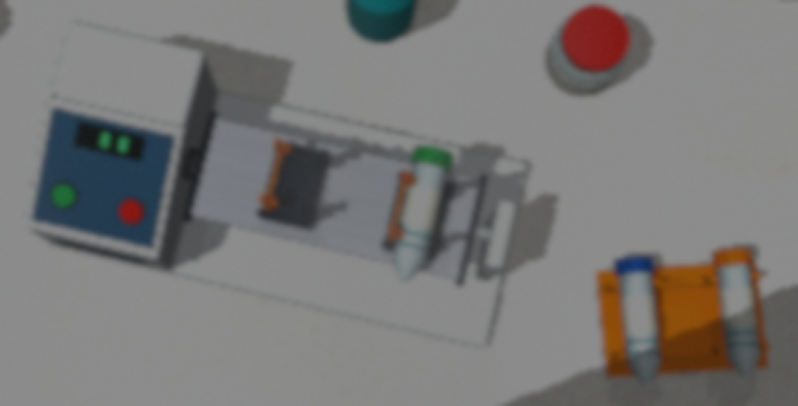

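The crop shows the empty clip with its orange jaw on the +y side, and the tubes lying roughly along x with caps away from the robot. I'll go above the orange-capped tube and look with the wrist camera.

```bash
python3 -m pendant '[[[0,0,0.14],[0,0,0],0.085],[[0,0,0.14],[0,0,0],0.085],[[0,0,0.14],[0,0,0],0.085],[[0,0,0],[0.04,-0.026,0],0.085],[[0,0,0],[0.04,-0.026,0],0.085],[[0,0,0],[0.04,-0.026,0],0.085],[[0,0,0],[0.04,-0.026,0],0.085],[[0,0,0],[0.04,-0.026,0],0.085],[[0,0,0],[0.04,-0.026,0],0.085],[[0,0,0],[0,0,0],0.085],[[0,0,0],[0,0,0],0.085]]'
python3 - <<'E'
from cell import r
from h import *
import json
c=r.get_calibration("wrist"); s=r.get_state(); print(c,s['tool_pos'],s['tool_rot'])
K,d,R,t=cam(c); print("campos",-R.T@t,"\n",R)
cv2.imwrite("pics/w1.png",r.get_image("wrist")[:,:,::-1])
E
```

```text
time_s: 1.2
tool_pos: [0.4584, -0.3172, 0.2498]
tool_rot: [-180.0, 0.0, 0.8]
force: [0.0, -1.1, -0.7]
finger_gap: 0.0849
finger_force: 0.0
{'fov_y': 63.665015145893776, 'cx': 317.5016708595864, 'cy': 194.23337897950714, 'dist': array([-0.0162887,  0.       ,  0.       ,  0.       ,  0.       ]), 'rvec': array([-2.08880218,  2.06058385,  0.28491807]), 'tvec': array([-0.32265181,  0.402494  ,  0.49952014])} [ 0.45839155 -0.31722141  0.24981421] [-1.79971592e+02  4.34571194e-02  8.03292613e-01]
campos [ 0.52679683 -0.31603129  0.3718001 ] 
 [[ 0.01344087 -0.99990899 -0.0011601 ]
 [-0.96270705 -0.01325431  0.27022113]
 [-0.27021191 -0.00251517 -0.96279759]]
```

View pics/w1.png

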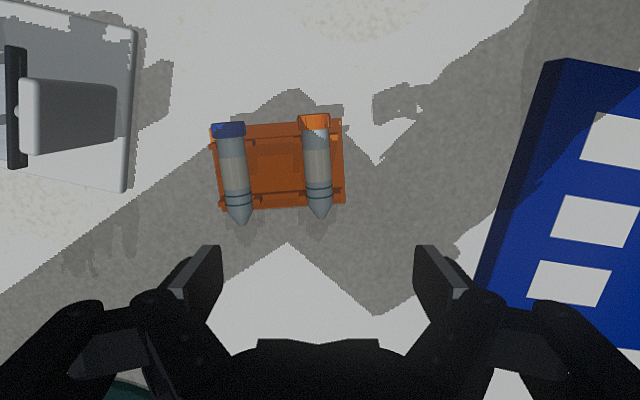

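The wrist picture shows the sample tube from the cap end at (314,116) to the tip at (320,219). The spare runs from (228,122) to (240,225). Next I'll measure the axes.

Run:
```python
from cell import r
from h import *
im=cv2.imread("pics/w1.png"); c=r.get_calibration("wrist")
hsv=cv2.cvtColor(im,cv2.COLOR_BGR2HSV)
m=((hsv[:,:,1]<90)&(hsv[:,:,2]>60)).astype(np.uint8)
for name,x0,x1 in(("sample",296,340),("spare",212,260)):
    pts=[]
    for v in range(148,186,3):
        row=np.flatnonzero(m[v,x0:x1])+x0
        runs=np.split(row,np.flatnonzero(np.diff(row)>1)+1); b=max(runs,key=len)
        a=onplane(c,(b[0]-.5,v),.03);e=onplane(c,(b[-1]+.5,v),.03)
        pts.append([*((a+e)/2)[:2],a[1]-e[1]])
    p=np.array(pts);k=np.polyfit(p[:,0],p[:,1],1)
    print(name,"y at x=.45:",np.polyval(k,.45),"yaw",np.degrees(np.arctan(k[0])),"width",p[:,2].round(4), "rms",np.std(p[:,1]-np.polyval(k,p[:,0])))
for n,uv in (("s tip",(320,219)),("s cap far",(314,116)),("b tip",(240,225)),("b cap far",(228,123))): print(n,onplane(c,uv,.03).round(4))
# cap masks
o=cv2.inRange(hsv,(5,150,150),(18,255,255)); b=cv2.inRange(hsv,(110,100,60),(130,255,255)); b[:,400:]=0
for nm,q,x0,x1 in(("o",o,296,334),("b",b,205,250)):
    vv,uu=np.nonzero(q[105:148,x0:x1]); print(nm,uu.min()+x0,uu.max()+x0,vv.min()+105,vv.max()+105)
```

```text
sample y at x=.45: -0.31784234646080517 yaw 5.0575096483031325 width [0.0286 0.0287 0.0288 0.0288 0.0289 0.029  0.0291 0.0291 0.0281 0.0293
 0.0293 0.0283 0.0284] rms 0.000240503755437331
spare y at x=.45: -0.22742507548510815 yaw 4.758628001459628 width [0.0298 0.0299 0.0299 0.03   0.0301 0.0302 0.0302 0.0303 0.0304 0.0305
 0.0295 0.0306 0.0296] rms 0.00026089006799506645
s tip [ 0.4012 -0.3208  0.03  ]
s cap far [ 0.514 -0.313  0.03 ]
b tip [ 0.3928 -0.2301  0.03  ]
b cap far [ 0.506  -0.2236  0.03  ]
o 300 333 114 140
b 211 245 122 137
```

Widths are 29 mm, spacing 90 mm and length about 114 mm, all consistent. The TCP is already over the sample midpoint (0.458, -0.317), yaw 5°. I'll grasp 8 mm above the axis.

```bash
python3 -m pendant '[[[0,0,-0.073],[0,0,0],0.085],[[0,0,0],[0,0,0.045],0.085],[[0,0,0],[0,0,0.045],0.085],[[0,0,0],[0,0,0.045],0.085],[[0,0,0],[0,0,0.04],0.085],[[0,0,0],[0,0,0.025],0.085],[[0,0,0],[0,0,0.012],0.085],[[0,0,0],[0,0,0],0.085]]' 30
python3 -m pendant '[[[0,0,0],[0,0,0],0.02],[[0,0,0],[0,0,0],0.02],[[0,0,0],[0,0,0],0.02],[[0,0,0],[0,0,0],0.02],[[0,0,0],[0,0,0],0.02],[[0,0,0],[0,0,0],0.02],[[0,0,0],[0,0,0],0.02]]' 30
```

```text
time_s: 2.05
tool_pos: [0.4567, -0.3183, 0.0374]
tool_rot: [-179.9, 0.1, 4.8]
force: [0.1, -0.5, 0.6]
finger_gap: 0.0848
finger_force: 0.0
time_s: 2.75
tool_pos: [0.4582, -0.318, 0.039]
tool_rot: [180.0, -0.0, 4.9]
force: [-1.5, 2.8, 7.4]
finger_gap: 0.028
finger_force: 29.3
```

```bash
python3 -m pendant '[[[0,0,0],[0,0,-0.01],0.02],[[0,0,0],[0,0,-0.025],0.02],[[0,0,0],[0,0,-0.045],0.02],[[0,0,0],[0,0,-0.045],0.02],[[0,0,0],[0,0,-0.045],0.02],[[0,0,0],[0,0,-0.045],0.02],[[0,0,0],[0,0,-0.025],0.02],[[0,0,0],[0.0018,-0.03,0],0.02],[[0,0,0],[0.0018,-0.046,0],0.02],[[0,0,0],[0.0018,-0.046,0],0.02],[[0,0,0],[0.0018,-0.046,0],0.02],[[0,0,0],[0.0018,-0.046,0],0.02],[[0,0,0],[0.0018,-0.046,0],0.02],[[0,0,0],[0.0018,-0.046,0],0.02],[[0,0,0],[0.0018,-0.046,0],0.02],[[0,0,0],[0.0018,-0.046,0],0.02],[[0,0,0],[0,-0.02,0],0.02],[[0,0,0],[0,0,0],0.02],[[0,0,0],[0,0,0],0.02]]'
python3 - <<'E'
from cell import r
from h import *
import pickle
c=r.get_calibration("wrist"); pickle.dump(c,open("c2.pkl","wb"))
cv2.imwrite("pics/w2.png",r.get_image("wrist")[:,:,::-1])
E
```

```text
time_s: 4.65
tool_pos: [0.4384, 0.1, 0.2788]
tool_rot: [180.0, -0.0, 4.9]
force: [-0.5, -1.6, -0.9]
finger_gap: 0.028
finger_force: 30.0
```

View pics/w2.png

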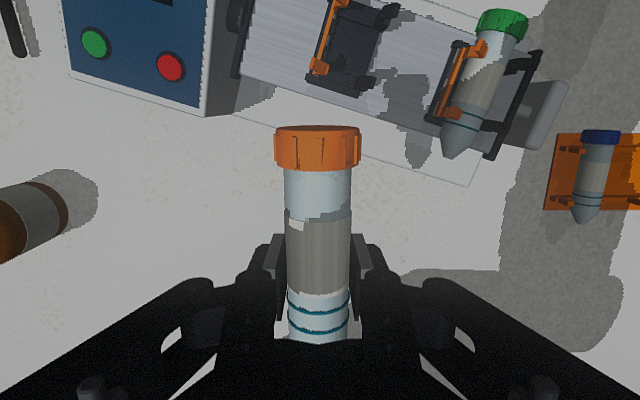

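The wrist picture shows the held tube centred in the fingers. The empty clip is at the top (320–390, 0–95), green key (94,43), red key (170,67) and green-capped tube (500,20)–(455,155). I'll step back and align the yaw for a full view.

```bash
python3 -m pendant '[[[0,0,0.13],[0,0,0],0.02],[[0,0,0.13],[0,0,0],0.02],[[0,0,0],[-0.032,-0.01,0],0.02],[[0,0,0],[-0.032,-0.01,0],0.02],[[0,0,0],[0,0,0],0.02],[[0,0,0],[0,0,0],0.02],[[0,0,0],[0,0,0],0.02]]'
python3 - <<'E'
from cell import r
from h import *
import pickle
c=r.get_calibration("wrist"); pickle.dump(c,open("c3.pkl","wb"))
im=r.get_image("wrist")[:,:,::-1]
cv2.imwrite("pics/w3.png",im); cv2.imwrite("pics/w3b.png",cv2.resize(im[0:190,60:460],None,fx=2,fy=2,interpolation=cv2.INTER_CUBIC))
E
```

```text
time_s: 5.4
tool_pos: [0.3724, 0.0584, 0.2795]
tool_rot: [-177.1, 0.1, -5.5]
force: [-0.4, -0.7, -0.7]
finger_gap: 0.028
finger_force: 30.1
```

View pics/w3b.png

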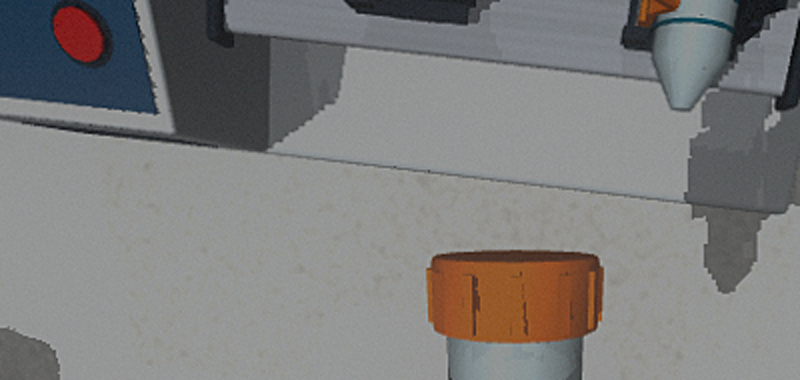

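I stepped the wrong way (the clip left the top of the picture), and the pose is off from what I commanded, so I'll check the joints.

```bash
python3 - <<'E'
from cell import r
s=r.get_state(); print(s['qpos'].round(1),s['tool_pos'].round(4),s['tool_rot'].round(2))
E
python3 -m pendant '[[[0,0,0],[0,0,0],0.02]]'
```

```text
[ -5.6  -0.3 -16.8  73.7   2.9 179.9] [0.3725 0.0585 0.2793] [-1.7713e+02  1.5000e-01 -5.5300e+00]
time_s: 5.55
tool_pos: [0.3724, 0.0587, 0.2792]
tool_rot: [-177.1, 0.2, -5.5]
force: [0.2, 0.6, -0.2]
finger_gap: 0.0277
finger_force: 30.1
```

Joint 6 hit its 180° limit. A half turn about the tool axis suits it better, since either way round is right in the clip. I'll level the tool, then turn.

```bash
python3 -m pendant '[[[-0.05,0,0],[0,0,0],0.02],[[0,0,-0.148],[0,0,0],0.02],[[0,0,-0.148],[0,0,0],0.02],[[0,0,-0.148],[0,0,0],0.02],[[0,0,-0.148],[0,0,0],0.02],[[0,0,-0.148],[0,0,0],0.02],[[0,0,-0.148],[0,0,0],0.02],[[0,0,-0.148],[0,0,0],0.02],[[0,0,-0.148],[0,0,0],0.02],[[0,0,-0.148],[0,0,0],0.02],[[0,0,-0.148],[0,0,0],0.02],[[0,0,-0.148],[0,0,0],0.02],[[0,0,-0.148],[0,0,0],0.02],[[0,0,-0.148],[0,0,0],0.02],[[0,0,-0.148],[0,0,0],0.02],[[0,0,-0.148],[0,0,0],0.02],[[0,0,-0.148],[0,0,0],0.02],[[0,0,-0.148],[0,0,0],0.02],[[0,0,-0.148],[0,0,0],0.02],[[0,0,-0.148],[0,0,0],0.02]]'
python3 -m pendant '[[[0,0,-0.148],[0,0,0],0.02],[[0,0,-0.1],[0,0,0],0.02],[[0,0,0],[0,0,0],0.02]]'
python3 - <<'E'
from cell import r
s=r.get_state(); print(s['qpos'].round(1),s['tool_rot'].round(2))
E
```

```text
time_s: 7.55
tool_pos: [0.3714, 0.0504, 0.2792]
tool_rot: [179.7, -0.3, 156.5]
force: [-1.1, 0.3, -1.9]
finger_gap: 0.0281
finger_force: 30.1
time_s: 7.85
tool_pos: [0.3714, 0.0505, 0.2792]
tool_rot: [179.6, -0.2, 170.4]
force: [0.0, -0.9, -0.5]
finger_gap: 0.0276
finger_force: 30.1
[ -5.   -0.2 -16.7  73.7   0.4   4.5] [179.65  -0.22 170.43]
```

```bash
cat > snap.py <<'E'
import sys,pickle,cv2
from cell import r
n=sys.argv[1]; c=r.get_calibration("wrist"); pickle.dump(c,open(f"{n}.pkl","wb"))
cv2.imwrite(f"pics/{n}.png",r.get_image("wrist")[:,:,::-1])
E
python3 -m pendant '[[[0,0,0],[-0.04,0.015,0],0.02],[[0,0,0],[-0.04,0.015,0],0.02],[[0,0,0],[-0.04,0.015,0],0.02],[[0,0,0],[-0.04,0.015,0],0.02],[[0,0,0],[-0.04,0.015,0],0.02],[[0,0,0],[-0.04,0.015,0],0.02],[[0,0,0],[0,0,0],0.02],[[0,0,0],[0,0,0],0.02]]'
python3 snap.py a1
python3 -m pendant '[[[0,0,0],[0,0.04,0],0.02],[[0,0,0],[0,0.04,0],0.02],[[0,0,0],[0,0,0],0.02],[[0,0,0],[0,0,0],0.02]]'
python3 snap.py a2; python3 -c "
import cv2,numpy as np
a=[cv2.resize(cv2.imread(f'pics/a{i}.png')[:230],None,fx=1.25,fy=1.25) for i in(1,2)]
cv2.imwrite('pics/a12.png',np.vstack(a))"
```

```text
time_s: 8.65
tool_pos: [0.6232, 0.099, 0.2778]
tool_rot: [179.7, -0.3, 170.2]
force: [-1.0, 0.2, -0.9]
finger_gap: 0.0277
finger_force: 30.1
time_s: 9.1
tool_pos: [0.6353, 0.1781, 0.2801]
tool_rot: [179.6, -0.2, 170.3]
force: [0.5, -0.8, -1.0]
finger_gap: 0.0279
finger_force: 30.2
```

View pics/a12.png

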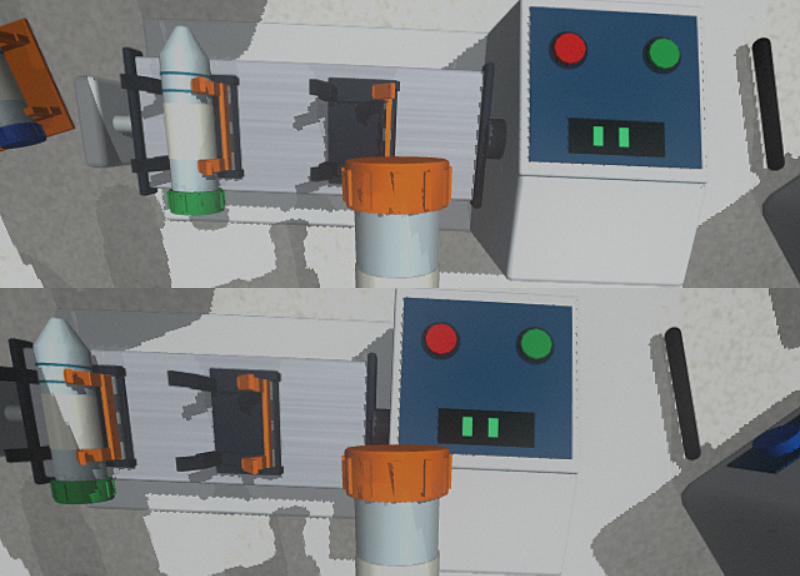

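Both views show the empty clip: tines on the left (-y), orange jaw on the right. In a1 the red key is at about (456,39) and the green at (531,43), in a2 at (353,42) and (429,45). I'll triangulate the keys and the green-capped tube, and enlarge the clip.

```bash
cat > keys.py <<'E'
from h import *
import pickle
C=[pickle.load(open(f"a{i}.pkl","rb")) for i in(1,2)]; I=[cv2.imread(f"pics/a{i}.png") for i in(1,2)]
H=[cv2.cvtColor(i,cv2.COLOR_BGR2HSV) for i in I]
def cen(h,lo,hi,box):
    m=cv2.inRange(h,lo,hi); x0,x1,y0,y1=box; q=np.zeros_like(m); q[y0:y1,x0:x1]=m[y0:y1,x0:x1]
    n,l,s,ce=cv2.connectedComponentsWithStats(q); k=1+s[1:,4].argmax(); return ce[k],s[k]
res={}
for nm,lo,hi,b1,b2 in(("red",(0,120,80),(8,255,255),(435,480,15,65),(330,375,15,65)),("green",(50,100,50),(80,255,255),(505,560,15,65),(405,450,15,65))):
    (u1,s1),(u2,s2)=cen(H[0],lo,hi,b1),cen(H[1],lo,hi,b2)
    p,e=tri(C[0],u1,C[1],u2); res[nm]=p; print(nm,u1.round(1),u2.round(1),s1,s2,p.round(4),"gap",round(e,4))
d=res['green']-res['red'];print("dist",np.linalg.norm(d),"yaw of rot y",np.degrees(np.arctan2(-d[0],d[1])))
E
python3 keys.py; python3 -c "
import cv2,numpy as np
a=cv2.imread('pics/a1.png')[55:155,238:338];b=cv2.imread('pics/a2.png')[62:162,130:230]
cv2.imwrite('pics/clip.png',cv2.resize(np.hstack([a,b]),None,fx=4,fy=4,interpolation=cv2.INTER_CUBIC))"
```

```text
red [455.7  37.8] [352.5  40.2] [444  26  25  25 394] [340  29  25  24 391] [0.5248 0.2259 0.13  ] gap 0.0004
green [530.7  42.5] [428.5  44.4] [518  30  26  26 506] [416  32  26  26 494] [0.5375 0.2846 0.1292] gap 0.0001
dist 0.060055084936967554 yaw of rot y -12.27611713946606
```

View pics/clip.png

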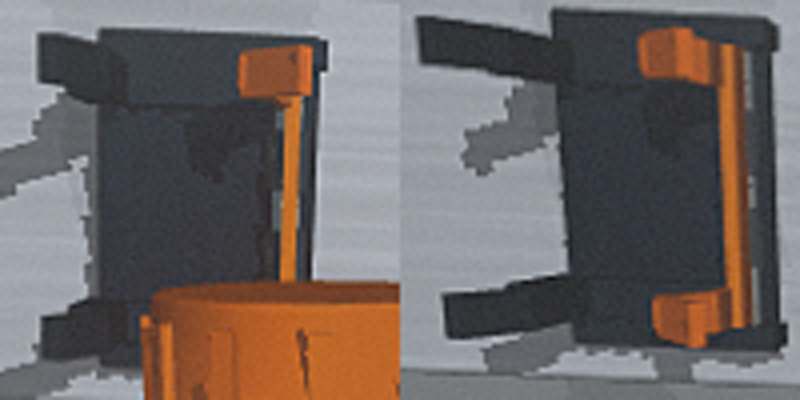

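The crop shows tine tops (left ends), jaw noses (left edges of the orange blocks), and the jaw's cross bar between the fingers. Triangulating these:

```bash
cat > clip.py <<'E'
from keys import *
A=lambda x,y:(238+x/4-.4,55+y/4-.4); B=lambda x,y:(130+x/4-.4,62+y/4-.4)
P={}
for n,a,b in(("tineU",(39,56),(19,39)),("tineL",(40,337),(45,316)),("noseU",(241,72),(242,57)),("barTop",(300,180),(347,180)),("barLeft",(283,180),(323,180)),("rampoutU",(312,70),(322,58))):
    p,e=tri(C[0],A(*a),C[1],B(*b)); P[n]=p; print(n,p.round(4),"gap",round(e,4))
th=np.radians(-12.28);ex=np.array([np.cos(th),np.sin(th),0]);ey=np.array([-np.sin(th),np.cos(th),0])
# lower nose: single view at noseU height
P["noseL"]=onplane(C[1],B(255,317),P["noseU"][2]); print(P["noseL"].round(4))
mid=(P["noseU"]+P["noseL"])/2; seat=mid-9e-3*ey-[0,0,.013]
print("seat from noses",seat.round(4)); T=(P["tineU"]+P["tineL"])/2
print("fork spacing",(P["tineL"]-P["tineU"])@ex,(P["noseL"]-P["noseU"])@ex)
for n in P: print(n,"in seat frame",((P[n]-seat)@ex).round(4),((P[n]-seat)@ey).round(4),(P[n]-seat)[2].round(4))
# balance tube: tip & axis
for n,(u1,u2) in {"btip":((146,22),(46,25))}.items(): print(n,tri(C[0],u1,C[1],u2))
m=[cen(H[0],(50,100,30),(85,255,255),(125,190,140,180)),cen(H[1],(50,100,30),(85,255,255),(30,100,145,180))]
print("bcap",m);
E
python3 clip.py
```

```text
red [455.7  37.8] [352.5  40.2] [444  26  25  25 394] [340  29  25  24 391] [0.5248 0.2259 0.13  ] gap 0.0004
green [530.7  42.5] [428.5  44.4] [518  30  26  26 506] [416  32  26  26 494] [0.5375 0.2846 0.1292] gap 0.0001
dist 0.060055084936967554 yaw of rot y -12.27611713946606
tineU [0.5239 0.0681 0.1626] gap 0.0002
tineL [0.5711 0.0571 0.1614] gap 0.0002
noseU [0.5315 0.1015 0.15  ] gap 0.0008
barTop [0.5533 0.1086 0.1268] gap 0.0043
barLeft [0.5528 0.1053 0.1318] gap 0.0042
rampoutU [0.5331 0.1144 0.1443] gap 0.0014
[0.5785 0.0912 0.15  ]
seat from noses [0.5531 0.0876 0.137 ]
fork spacing 0.04839939934586939 0.048174914711832245
tineU in seat frame -0.0244 -0.0252 0.0256
tineL in seat frame 0.024 -0.0259 0.0244
noseU in seat frame -0.0241 0.0091 0.013
barTop in seat frame -0.0042 0.0206 -0.0102
barLeft in seat frame -0.004 0.0172 -0.0052
rampoutU in seat frame -0.0252 0.022 0.0072
noseL in seat frame 0.0241 0.0089 0.013
btip (array([ 0.47261912, -0.00717903,  0.12805815]), np.float64(0.00013106766192571081))
bcap [(array([155.66408269, 161.56459948]), array([133, 151,  47,  21, 774], dtype=int32)), (array([ 64.90493827, 162.4691358 ]), array([ 40, 151,  53,  22, 810], dtype=int32))]
```

Measurements agree. The fork spacing is 48 mm, the noses are 48 mm apart, and the green tube's tip plus 110 mm gives the seat at (0.552, 0.088), against (0.553, 0.0876) from the noses. Seat z is about 0.135 and yaw is -12.3°. Moving above the mouth (3 mm to -y).

```bash
python3 -m pendant '[[[0,0,0.045],[0,0,0],0.02],[[0,0,0],[0.02,-0.036,0],0.02],[[0,0,0],[0.02,-0.036,0],0.02],[[0,0,0],[0.021,-0.0365,0],0.02],[[0,0,0],[0,0,0],0.02],[[0,0,0],[0,0,0.045],0.02],[[0,0,0],[0,0,0.03],0.02],[[0,0,0],[0,0,0],0.02],[[0,0,0],[0,0,0],0.02],[[0,0,0],[0,0,0],0.02]]'
cat > rel.py <<'E'
from cell import r
import numpy as np
s=r.get_state();p=s['tool_pos'];th=np.radians(-12.28)
d=p-np.array([.5528,.0878,.135]);print("in seat frame: x %.4f y %.4f z %.4f"%(d[0]*np.cos(th)+d[1]*np.sin(th),-d[0]*np.sin(th)+d[1]*np.cos(th),d[2]),s['tool_rot'].round(2),"F",s['force'].round(1),s['time_s'])
E
python3 rel.py
```

```text
time_s: 10.15
tool_pos: [0.5542, 0.085, 0.206]
tool_rot: [179.6, -0.1, 167.7]
force: [-0.4, 0.4, -0.5]
finger_gap: 0.0276
finger_force: 30.2
in seat frame: x 0.0020 y -0.0024 z 0.0710 [ 1.7962e+02 -7.0000e-02  1.6773e+02] F [-0.4  0.4 -0.5] 10.15
```

```bash
python3 -m pendant '[[[0,0,0],[0.002,-0.0006,0.015],0.02],[[0,0,0],[0,0,0.012],0.02],[[0,0,0],[0,0,0.005],0.02],[[0,0,0],[0,0,0],0.02],[[0,0,0],[0,0,0],0.02]]'; python3 rel.py
python3 -m pendant '[[[0,0,0],[0,0,0.003],0.02],[[0,0,0],[0,0,0],0.02],[[0,0,0],[0,0,0],0.02]]'; python3 rel.py
```

```text
time_s: 10.65
tool_pos: [0.5517, 0.0853, 0.1731]
tool_rot: [179.6, -0.1, 167.8]
force: [0.2, 0.2, -1.3]
finger_gap: 0.0275
finger_force: 30.2
in seat frame: x -0.0005 y -0.0027 z 0.0381 [ 1.7964e+02 -1.5000e-01  1.6776e+02] F [ 0.2  0.2 -1.3] 10.65
time_s: 10.95
tool_pos: [0.5515, 0.085, 0.1695]
tool_rot: [179.7, -0.2, 167.7]
force: [1.4, -3.1, 2.5]
finger_gap: 0.0278
finger_force: 30.4
in seat frame: x -0.0006 y -0.0030 z 0.0345 [ 1.7967e+02 -1.6000e-01  1.6774e+02] F [ 1.4 -3.1  2.5] 10.95
```

Light contact, at about the expected height. One more millimetre, then I'll release.

```bash
python3 -m pendant '[[[0,0,0],[0,0,0.001],0.02],[[0,0,0],[0,0,0],0.02]]'; python3 rel.py
python3 -m pendant '[[[0,0,0],[0,0,0],0.032],[[0,0,0],[0,0,0],0.036],[[0,0,0],[0,0,0],0.042],[[0,0,0],[0,0,0],0.042],[[0,0,0],[0,0,0],0.042]]'; python3 rel.py
python3 snap.py b1; cp pics/b1.png pics/b1v.png
```

```text
time_s: 11.15
tool_pos: [0.5515, 0.085, 0.1685]
tool_rot: [179.7, -0.2, 167.7]
force: [0.8, -4.7, 4.4]
finger_gap: 0.0279
finger_force: 30.8
in seat frame: x -0.0007 y -0.0030 z 0.0335 [ 1.7967e+02 -1.6000e-01  1.6774e+02] F [ 0.8 -4.7  4.4] 11.15
time_s: 11.65
tool_pos: [0.5511, 0.0854, 0.1681]
tool_rot: [179.6, -0.2, 167.8]
force: [0.0, 0.1, -0.4]
finger_gap: 0.0422
finger_force: 0.0
in seat frame: x -0.0011 y -0.0027 z 0.0331 [179.65  -0.22 167.76] F [ 0.   0.1 -0.4] 11.65
```

View pics/b1v.png

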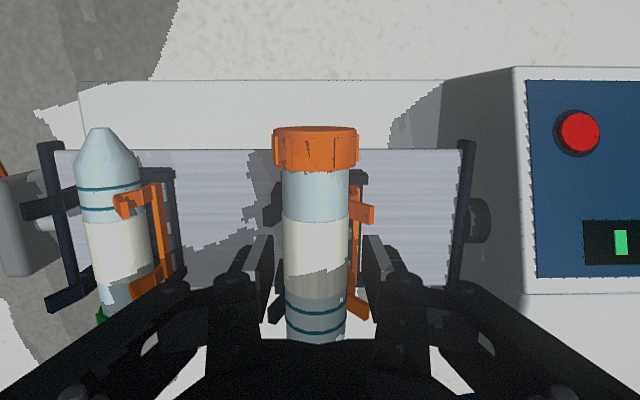

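The tube lies straight along the mouth, released, with its cap at (315,150). I'll lift clear, close the fingers and go just above the tube.

```bash
python3 -m pendant '[[[0,0,0],[0,0,-0.02],0.042],[[0,0,0],[0,0,-0.027],0.03],[[0,0,0],[-0.001,0.001,0],0],[[0,0,0],[0,0,0],0],[[0,0,0],[0,0,0],0],[[0,0,0],[0,0,0],0],[[0,0,0],[0,0,0.01],0],[[0,0,0],[0,0,0.007],0],[[0,0,0],[0,0,0],0]]' 40; python3 rel.py
python3 -m pendant '[[[0,0,0],[0,0,0.003],0],[[0,0,0],[0,0,0.002],0],[[0,0,0],[0,0,0],0]]'; python3 rel.py
```

```text
time_s: 12.6
tool_pos: [0.5518, 0.0858, 0.1966]
tool_rot: [179.7, -0.3, 167.8]
force: [-0.4, -0.2, -0.0]
finger_gap: -0.0001
finger_force: 0.0
in seat frame: x -0.0006 y -0.0022 z 0.0616 [179.68  -0.34 167.75] F [-0.4 -0.2 -0. ] 12.6
time_s: 12.9
tool_pos: [0.5524, 0.0859, 0.193]
tool_rot: [179.7, -0.2, 167.8]
force: [0.0, -0.4, -0.2]
finger_gap: -0.0
finger_force: 0.0
in seat frame: x 0.0000 y -0.0020 z 0.0580 [179.65  -0.22 167.76] F [ 0.  -0.4 -0.2] 12.9
```

```bash
for i in 1 2 3 4 5; do python3 -m pendant '[[[0,0,0],[0,0,0.002],0],[[0,0,0],[0,0,0],0]]' | grep -E "tool_pos|force: \[" | tr '\n' ' '; echo; done
```

```text
tool_pos: [0.5526, 0.0859, 0.1913] force: [-0.0, -0.0, 1.4] 
tool_pos: [0.5527, 0.0859, 0.1893] force: [0.2, 0.4, 2.8] 
tool_pos: [0.5526, 0.0859, 0.1873] force: [0.7, 0.3, 3.3] 
tool_pos: [0.5526, 0.0859, 0.1852] force: [1.4, -0.8, 1.4] 
tool_pos: [0.5527, 0.0859, 0.1836] force: [-0.5, -0.5, 7.6]
```

I ran that last move in a shell loop. From here I'll type each one out. Contact was at z ≈ 0.1915, and I'll keep pressing in small steps.

```bash
f(){ grep -E "tool_pos|force: \[" | tr '\n' ' '; echo; }
python3 -m pendant '[[[0,0,0],[0,0,0.002],0],[[0,0,0],[0,0,0],0]]' | f
python3 -m pendant '[[[0,0,0],[0,0,0.002],0],[[0,0,0],[0,0,0],0]]' | f
python3 -m pendant '[[[0,0,0],[0,0,0.002],0],[[0,0,0],[0,0,0],0]]' | f
```

```text
tool_pos: [0.553, 0.0862, 0.182] force: [1.5, 2.1, 9.4] 
tool_pos: [0.5532, 0.0864, 0.1799] force: [2.3, 3.8, 7.3] 
tool_pos: [0.5531, 0.0863, 0.1777] force: [3.2, 3.5, 6.0]
```

```bash
f(){ grep -E "tool_pos|force: \[" | tr '\n' ' '; echo; }
python3 -m pendant '[[[0,0,0],[0,0,0.002],0],[[0,0,0],[0,0,0],0]]' | f
python3 -m pendant '[[[0,0,0],[0,0,0.002],0],[[0,0,0],[0,0,0],0]]' | f
python3 -m pendant '[[[0,0,0],[0,0,0.002],0],[[0,0,0],[0,0,0],0]]' | f
```

```text
tool_pos: [0.5528, 0.0862, 0.1754] force: [2.1, 1.7, 3.1] 
tool_pos: [0.5524, 0.086, 0.173] force: [0.6, 0.6, 1.0] 
tool_pos: [0.5521, 0.086, 0.1707] force: [0.2, 0.1, -0.1]
```

```bash
f(){ grep -E "tool_pos|force: \[" | tr '\n' ' '; echo; }
python3 -m pendant '[[[0,0,0],[0,0,0.0015],0],[[0,0,0],[0,0,0],0]]' | f
python3 -m pendant '[[[0,0,0],[0,0,0.0015],0],[[0,0,0],[0,0,0],0]]' | f
python3 -m pendant '[[[0,0,0],[0,0,0.0015],0],[[0,0,0],[0,0,0],0]]' | f
```

```text
tool_pos: [0.5521, 0.086, 0.1692] force: [0.4, 0.8, 0.9] 
tool_pos: [0.5523, 0.086, 0.1679] force: [-0.1, -0.6, -0.3] 
tool_pos: [0.5523, 0.0861, 0.1664] force: [0.1, 0.4, 0.1]
```

```bash
f(){ grep -E "tool_pos|force: \[" | tr '\n' ' '; echo; }
python3 -m pendant '[[[0,0,0],[0,0,0.0015],0],[[0,0,0],[0,0,0],0]]' | f
python3 -m pendant '[[[0,0,0],[0,0,0.0015],0],[[0,0,0],[0,0,0],0]]' | f
python3 -m pendant '[[[0,0,0],[0,0,0.001],0],[[0,0,0],[0,0,0],0]]' | f
```

```text
tool_pos: [0.5523, 0.0861, 0.165] force: [0.4, -0.2, -0.4] 
tool_pos: [0.5524, 0.0861, 0.1635] force: [0.3, -0.2, 0.9] 
tool_pos: [0.5523, 0.0861, 0.1625] force: [0.2, -0.4, -0.3]
```

```bash
f(){ grep -E "tool_pos|force: \[" | tr '\n' ' '; echo; }
python3 -m pendant '[[[0,0,0],[0,0,0.001],0],[[0,0,0],[0,0,0],0]]' | f
python3 -m pendant '[[[0,0,0],[0,0,0.001],0],[[0,0,0],[0,0,0],0]]' | f
python3 -m pendant '[[[0,0,0],[0,0,0.001],0],[[0,0,0],[0,0,0],0]]' | f; python3 snap.py d1; cp pics/d1.png pics/d1v.png
```

```text
tool_pos: [0.5525, 0.0861, 0.1619] force: [-0.8, -0.3, 2.8] 
tool_pos: [0.5526, 0.0862, 0.1616] force: [-3.7, 0.3, 13.5] 
tool_pos: [0.5528, 0.0863, 0.1614] force: [-6.7, 0.3, 24.5]
```

View pics/d1v.png

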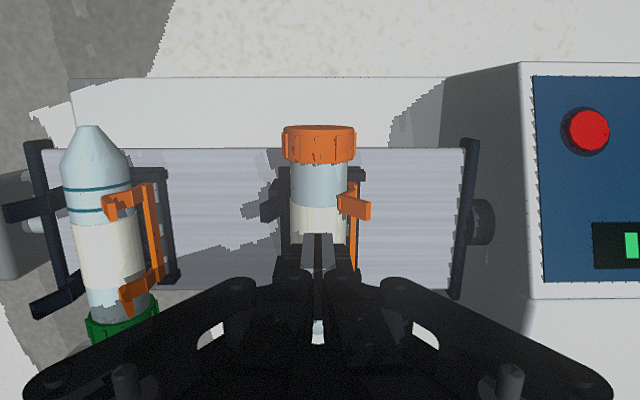

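The firm stop is 24.5 N at z=0.1614, the same height as the green-capped tube at home, and the picture shows the orange jaw finger over the tube's side at (353,207). Home. Now I'll lift, go over the START key and tilt 20° to its normal.

```bash
python3 -m pendant '[[[0,0,0],[0,0,-0.005],0],[[0,0,0],[0,0,-0.025],0],[[0,0,0],[0,0,-0.04],0],[[0,0,0],[0,0,-0.02],0],[[0,0,0],[0.0145,0.038,0],0],[[0,0,0],[0.0145,0.038,0],0],[[0,0,0],[0.0145,0.038,0],0],[[0,0,0],[0.0145,0.038,0],0],[[0,0,0],[0.0145,0.038,0],0],[[0,-0.1163,0],[0,0,0],0],[[0,-0.1163,0],[0,0,0],0],[[0,-0.1163,0],[0,0,0],0],[[0,0,0],[0,0,0],0],[[0,0,0],[0,0,0],0],[[0,0,0],[0,0,0],0]]'
cat > key.py <<'E'
from cell import r
import numpy as np
from scipy.spatial.transform import Rotation as Ro
s=r.get_state();R=Ro.from_euler('xyz',s['tool_rot'],degrees=True).as_matrix()
th=np.radians(-12.28);ex=np.array([np.cos(th),np.sin(th),0]);n=-np.sin(np.radians(20))*ex+[0,0,np.cos(np.radians(20))]
K=np.array([.5375,.2846,.1292])
print("tool z.-n",R[:,2]@-n,"tool x in rot",R[:,0].round(3)," to contact, tool axes:",(R.T@(K+.019*n-s['tool_pos'])).round(4),"Fn",s['force']@n,s['time_s'])
E
python3 key.py
```

```text
time_s: 18.45
tool_pos: [0.5229, 0.2866, 0.2514]
tool_rot: [179.6, 19.7, 167.6]
force: [-0.2, -0.0, -0.1]
finger_gap: -0.0004
finger_force: 0.0
tool z.-n 0.9999669846929793 tool x in rot [-0.92   0.202 -0.337]  to contact, tool axes: [0.0274 0.0005 0.101 ] Fn -0.041490558314074694 18.45
```

```bash
python3 -m pendant '[[[0,0,0],[0.0274,0.0005,0.03],0],[[0,0,0],[0,0,0.035],0],[[0,0,0],[0,0,0.022],0],[[0,0,0],[0,0,0.008],0],[[0,0,0],[0,0,0],0],[[0,0,0],[0,0,0],0]]'; python3 key.py
python3 -m pendant '[[[0,0,0],[0,0,0.002],0],[[0,0,0],[0,0,0],0]]'; python3 key.py
python3 -m pendant '[[[0,0,0],[0,0,0.002],0],[[0,0,0],[0,0,0],0]]'; python3 key.py
```

```text
time_s: 19.05
tool_pos: [0.5293, 0.2864, 0.1534]
tool_rot: [179.6, 19.8, 167.6]
force: [0.7, 0.0, 0.1]
finger_gap: 0.0
finger_force: 0.0
tool z.-n 0.9999738755362653 tool x in rot [-0.919  0.202 -0.339]  to contact, tool axes: [ 0.0003 -0.      0.0066] Fn -0.14520662698690978 19.05
time_s: 19.25
tool_pos: [0.5294, 0.2863, 0.1513]
tool_rot: [179.6, 19.8, 167.6]
force: [0.8, -0.0, -0.7]
finger_gap: -0.0003
finger_force: 0.0
tool z.-n 0.9999731163892508 tool x in rot [-0.919  0.202 -0.339]  to contact, tool axes: [-0.0002 -0.      0.0046] Fn -0.8954200410683173 19.25
time_s: 19.45
tool_pos: [0.5299, 0.2861, 0.1488]
tool_rot: [179.6, 19.8, 167.6]
force: [0.7, 0.4, 1.3]
finger_gap: 0.0003
finger_force: 0.5
tool z.-n 0.9999744923082936 tool x in rot [-0.919  0.201 -0.339]  to contact, tool axes: [-0.0006  0.0001  0.0021] Fn 0.974610629014035 19.45
```

```bash
python3 -m pendant '[[[0,0,0],[0,0,0.001],0],[[0,0,0],[0,0,0],0]]' >/dev/null; python3 key.py
python3 -m pendant '[[[0,0,0],[0,0,0.001],0],[[0,0,0],[0,0,0],0]]' >/dev/null; python3 key.py
```

```text
tool z.-n 0.9999743825598054 tool x in rot [-0.919  0.202 -0.339]  to contact, tool axes: [-0.0005  0.0001  0.0012] Fn 5.2618687236481 19.65
tool z.-n 0.9999735922230852 tool x in rot [-0.919  0.201 -0.339]  to contact, tool axes: [-0.0005  0.0001  0.0008] Fn 17.1676126149754 19.85
```

17 N on the key. I'll hold a moment, retreat along the normal and check the clip again.

```bash
python3 -m pendant '[[[0,0,0],[0,0,0],0],[[0,0,0],[0,0,0],0],[[0,0,0],[0,0,0],0]]'; python3 key.py
python3 -m pendant '[[[0,0,0],[0,0,-0.01],0],[[0,0,0],[0,0,-0.04],0],[[0,0,0],[0,0,-0.045],0],[[0,0,0],[0,0,-0.04],0],[[0,0,0],[0,-0.045,0],0],[[0,0,0],[0,-0.045,0],0],[[0,0,0],[-0.02,-0.035,0],0],[[0,0,0],[0,0,0],0],[[0,0,0],[0,0,0],0]]'
python3 snap.py e1; cp pics/e1.png pics/e1v.png
```

```text
time_s: 20.15
tool_pos: [0.5304, 0.2861, 0.1477]
tool_rot: [179.6, 19.8, 167.6]
force: [-8.0, -1.2, 14.7]
finger_gap: 0.0
finger_force: 8.2
tool z.-n 0.9999733057446025 tool x in rot [-0.919  0.201 -0.339]  to contact, tool axes: [-0.0005  0.0001  0.0008] Fn 16.38999307095375 20.15
time_s: 21.05
tool_pos: [0.4776, 0.1679, 0.2802]
tool_rot: [179.6, 19.8, 167.5]
force: [0.1, 0.9, 0.0]
finger_gap: 0.0004
finger_force: 0.0
```

View pics/e1v.png

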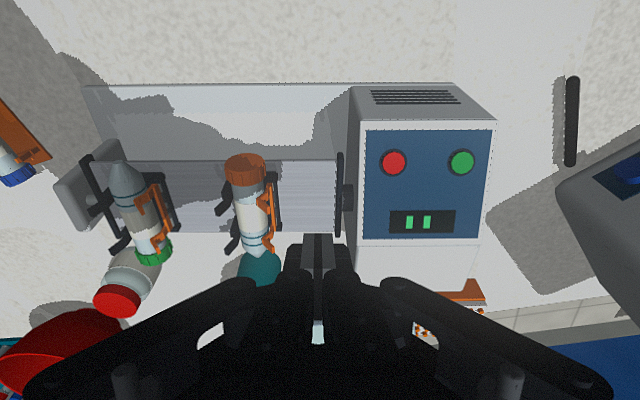

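The sample tube (cap at 245,168) sits in its clip under the jaw, level with the green-capped tube. Everything else is where it was and the robot is clear, so I'm handing in.

```bash
python3 -c "
from cell import r
print(r.sign_off())"
```

```text
the job is handed in; nothing more can be done
None
```

The orange-capped tube is snapped home in the empty clip (firm stop at about 25 N) and START was pressed at about 17 N for over 0.3 s. STOP and everything else were left alone, and the job was handed in at about 21 s; one short press sequence was run from a shell loop instead of typed row by row.

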